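Turn over the jig block and load it in the spring holder

TASK

Two grooved aluminium jig blocks lie on the bench, and one was put down with its groove underneath. Turn that one over so that its groove faces up and load it in the spring holder: push the spring jaw back with the end of the block, lower the block flat onto the bed between jaw and fixed stop, and let go, so that the jaw presses it square against the stop. Leave the other block and the things lying around where they are.

Things in the scene. Friction and masses are not known exactly. Their poses are not given: they have to be found in the camera images.
- block_a: bare aluminium jig block 50 x 100 x 36 mm (own x, y, z), 0.2 to 0.4 kg, origin at its centre. Own +z: working face, a dark-lined groove 16 mm wide, 10 mm deep down its whole length (y). Own -z: flat back with four small screws. It can stand on its 50 x 36 mm end. At the start this one lies upside down on the bench, groove underneath (own z down).
- block_b: bare aluminium jig block 50 x 100 x 36 mm (own x, y, z), 0.2 to 0.4 kg, origin at its centre. Own +z: working face, a dark-lined groove 16 mm wide, 10 mm deep down its whole length (y). Own -z: flat back with four small screws. It can stand on its 50 x 36 mm end. At the start this one lies the right way up; leave it alone. The two blocks may change places from run to run.
- holder: steel spring holder fixed to the bench; origin on the bench below the middle of the seat, z up; the block's length goes along its y, both sides (x) are open for the fingers. Base plate x = -50 to 50, y = -142 to 72, 8 mm thick. Bed 40 mm wide (x), top at z = 20 mm. Grey spring housing behind the jaw, y = -100 to -138 mm, top z = 72 mm.
- seat (a point): centre of the seat on top of the bed, 20 mm above the bench; axes as the holder. The centre of the loaded block comes 18 mm above it.
- stop (a point): middle of the top edge of the fixed stop's face, at holder y = +50 mm, 38 mm above the bench. The stop is 56 mm wide and 16 mm thick (y = 50 to 66 mm).
- jaw_face (a point): middle of the top edge of the sprung jaw's flat upright face; moves with it; at holder y = -42 mm at rest, 87 mm above the bench. The jaw is an aluminium plate 50 mm wide, 22 mm thick, from 21 to 87 mm above the bench.
- jaw (a joint): travel of the sprung jaw, m, 0 at rest to 0.028, growing towards the holder's -y. The rest gap to the stop is 92 mm, 8 mm less than the block, so with the block loaded it reads 0.008. A spring drives it to 0, with about 4 N at rest, 5.5 N at 0.008, 9 N at 0.028.
- wood_stop: plain wooden stick 35 x 90 x 18 mm. Bystander, to be left where it is; origin at the centre of its underside.
- strip: curved black visor strip 22 x 152 x 13 mm lying along the back edge. Bystander, to be left where it is; origin at the centre of its underside.
- spool: spool of elastic 83 x 106 x 49 mm. Bystander, to be left where it is; origin at the centre of its underside.

How it is judged (in metres and radians):
On the way, in this order (a step that is already met when the one before it is completed fails the run):
1. the upside-down block is turned over, groove up (angle between block_a's own z axis and vertical below 0.25 rad), for 0.2 s.
2. the jaw is pushed back by the block, groove up, at the seat (value of joint jaw above 0.006 m and angle between block_a's own z axis and vertical below 0.35 rad and horizontal distance between block_a and seat below 0.04 m), for 0.1 s.
At the end, for the whole second after the job is handed in: The block that was upside down lies groove up (within 0.08 rad), flat on the bed (its centre 13 to 23 mm above the seat point), square to the holder within 0.09 rad, its centre within 10 mm of the middle across and 6 mm along, at rest, and the jaw bears on its end (jaw at 4 to 13 mm) (x of block_a in the frame of seat between -0.01 and 0.01 m and y of block_a in the frame of seat between -0.006 and 0.006 m and z of block_a in the frame of seat between 0.013 and 0.023 m and angle between block_a's own z axis and vertical below 0.08 rad and angle between the y axis of block_a and the y axis of holder, either way round below 0.09 rad and value of joint jaw between 0.004 and 0.013 m and linear speed of block_a below 0.02 m/s and angular speed of block_a below 0.2 rad/s); the robot touches nothing.
It fails at once if the block that was the right way up is moved more than 25 mm (distance of block_b from where it was at the start of the episode above 0.025 m).
It fails at once if a thing lying around is moved more than 40 mm (distance of any of wood_stop, strip, spool from where it was at the start of the episode above 0.04 m).
It also fails if it takes over 72 s, if anything falls off the work surface, if the arm or the gripper's body presses on something with over 40 N, if the wrist force passes 120 N, or if a joint passes its speed limit or range.

ROBOT

A 6-joint arm with a two-finger parallel gripper is mounted at the origin on the work surface; the furniture and walls round the work are solid. World frame = base frame: x ahead of the robot, y to its left, z up, the work surface at z = 0. Lengths are in m, angles in degrees, forces in N, time in s.
With the tool pointing down it reaches from about 0.4 to 0.825 m from the base axis. Payload 7 kg.
Tool frame: the origin (TCP) lies midway between the tips of the shut fingers; the grasp point (between the pads) lies 19 mm behind it; z points along the fingers, y is the line along which they close (so a half turn about z gives the same grasp; the last joint's range is limited). The gripper opens to 88 mm and grips with 3 to 60 N. Pads are 19 mm wide; open, the fingers measure 130 mm over their backs; the gripper's body (78 mm by 193 mm) begins 47 mm behind the grasp point.
Start: joints at [87.955, 20.546, 0.682, 0, -70.136, -16.507], TCP at [0.215, 0.64, 0.227] pointing down, gripper open.
Joint ranges: [-176.03, 176.03], [-82.01, 121.73], [-58.28, 71.71], [-173.87, 95.51], [-174.79, -0.11], [-173.66, 173.66]. Speed limits (degrees/s): [136.94, 136.94, 172.46, 180, 180, 180].

INTERFACE

Orientations are given as [roll, pitch, yaw] about the fixed x, y, z axes, in that order (R = Rz(yaw) Ry(pitch) Rx(roll)).
In Python, from plant import r gives the robot as it stands. The module is installed in compiled form; this text tells all that it offers.
- The arm moves only by the tool play_rows, never from a script. Its argument "rows" is a list of rows, each an object with "slide": the shift along the tool's x, y, z as a fraction of full scale, a list of three; "delta_rot": the turn, a rotation vector about the tool's x, y, z as a fraction of full scale, a list of three; "fingers": the opening, from -1 (shut) to 1 (fully open). In form: [{"slide": [x, y, z], "delta_rot": [rx, ry, rz], "fingers": fingers}, ...]. A call has 1 to 8 rows; each row shifts and turns the commanded pose from where the row before left it, along the tool's axes as they then stand; what a row does not reach is not made up. Full scale, the value 1, is 0.15 m for a shift and 0.08 rad for a turn. A row lasts 1/8 s, in which the tool goes at most 62.5 mm and 10.7 degrees, less where a joint would pass 70% of its speed; a pose out of reach is approached as far as the arm can. A call with a number of a shift or a turn outside -1 to 1 is refused whole. A call with a gripper value outside its range is refused whole. The fingers move at their own pace and stop on an object; "squeeze" is the grip in N (left out, the last holds). Time passes only in rows, so rows that do not move let the fingers close. It gives the time, the measured TCP pose, the force, the opening and the grip force at its end, in the units of the state.
- r.get_state(): the state, without advancing time (a new reading comes with each control period).
- r.capture(name): name is "scene" or "top" or "wrist"; returns a dict with "image" (400x640x3 uint8, blue, green, red), "fx", "fy", "cx", "cy" (pixels), "distortion" ([k1, k2, p1, p2, k3] as OpenCV has them; the pictures are not rectified), "R" (3x3) and "t" (3): a world point X has camera coordinates R X + t; the wrist camera has in their place "T_tool_cam" (4x4, takes a point from camera to tool coordinates, whose origin is the TCP and whose axes are the flange's). Camera axes: x right, y down, z forward; pixel columns grow to the right and rows downward; lengths in m; the calibration is good to about 2 mm. A picture is of the moment at which its call begins: read the wrist's pose just before it. There is no depth.
- r.close_job(): hands the job in; it is judged then, once.
The state is a dict: "time_s": time; "joints": joint angles; "qd": joint speeds; "joint_torque": joint torques, N m; "tcp_pos": TCP position; "eef_rot": TCP orientation; "contact_force": force on the tool from outside, world axes, zero at the start; "moment": the same for the moment, N m; "gripper_width": finger opening in m; "gripper_force": force on a finger pad.
Only numpy, scipy, OpenCV 4.12 (cv2) and the standard library are available. Lean on these libraries where they do the work, as an engineer would, in place of code of your own. Each camera call takes 0.05 s, during which the arm holds its last target. There are 200 camera calls.

## Working session

There is one attempt and no reset: what is moved stays moved. The work goes in short steps, Python scripts to look and compute and a tool call to move; the robot and the scene stay as the last step left them, time stands still between calls to the robot, and variables do not carry over. Pictures are saved under pics/ and viewed, at most 13 in all, crops included, and the job is handed in when it is done.

Besides the shell and the picture viewer there is one more tool, called after "Call:" as name(argument=value, ...) on one line, values as JSON. play_rows: Moves the arm, as the interface text tells. Shift numbers are shares of 0.15 m and turn numbers shares of 0.08 rad, none past 1 either way. Its arguments: {"type":"object","properties":{"rows":{"type":"array"},"squeeze":{"type":"number"}},"required":["rows"]}

```bash
mkdir -p pics; python3 - <<'E'
from plant import r
import cv2,pickle
s=r.get_state();print(s)
for n in("scene","top"):
    c=r.capture(n);cv2.imwrite(f"pics/{n}0.png",c["image"]);pickle.dump(c,open(n+".pkl","wb"))
    print({k:c[k] for k in c if k!="image"})
E
```

```text
{'time_s': 0.0, 'joints': array([ 8.79540117e+01,  2.05931950e+01,  6.32597681e-01, -2.21266981e-02,
       -7.01362663e+01, -1.65069144e+01]), 'qd': array([ 0.00774738,  0.01314821, -0.05861499, -0.01351065, -0.02488507,
        0.0101133 ]), 'joint_torque': array([-3.04603818e-04, -5.82714272e+01,  2.93052453e+01,  6.99722573e+00,
        6.85457155e-03, -1.72159080e-04]), 'tcp_pos': array([0.21462828, 0.63943216, 0.22558759]), 'eef_rot': array([ 1.79901218e+02, -7.58200585e-03, -1.85604320e+01]), 'contact_force': array([-0.0393841 , -0.26973752, -0.50267121]), 'moment': array([ 0.00871455, -0.02900174,  0.05810893]), 'gripper_force': 0.0, 'gripper_width': 0.08790823401132503}
{'fx': 495.7343790300495, 'fy': 495.7343790300495, 'cx': 314.89927911886514, 'cy': 207.1094849965345, 'distortion': array([-0.14931568,  0.        ,  0.        ,  0.        ,  0.        ]), 'R': array([[ 0.61586046, -0.78765025, -0.01797187],
       [-0.32837378, -0.23588515, -0.91461952],
       [ 0.71616099,  0.56917948, -0.40391602]]), 't': array([-0.1848641 ,  0.24027097,  1.11352907])}
{'fx': 384.2763529591217, 'fy': 384.2763529591217, 'cx': 322.7764030834301, 'cy': 197.91148433822525, 'distortion': array([0.00940554, 0.        , 0.        , 0.        , 0.        ]), 'R': array([[ 0.01085016, -0.99926514,  0.03676216],
       [-0.98383301, -0.01724051, -0.17825645],
       [ 0.17875926, -0.03423372, -0.9832971 ]]), 't': array([0.0668693 , 0.44557979, 1.02044459])}
```

View pics/scene0.png

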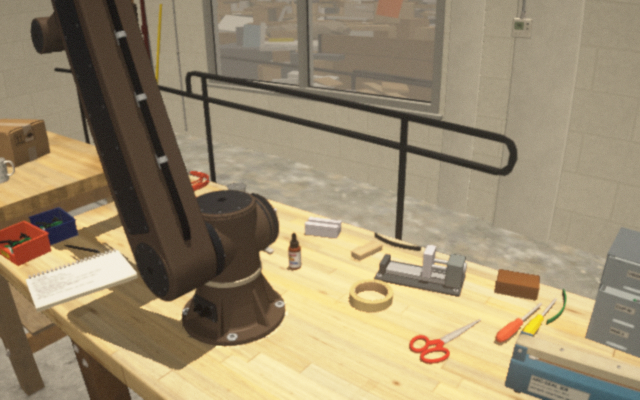

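View pics/top0.png

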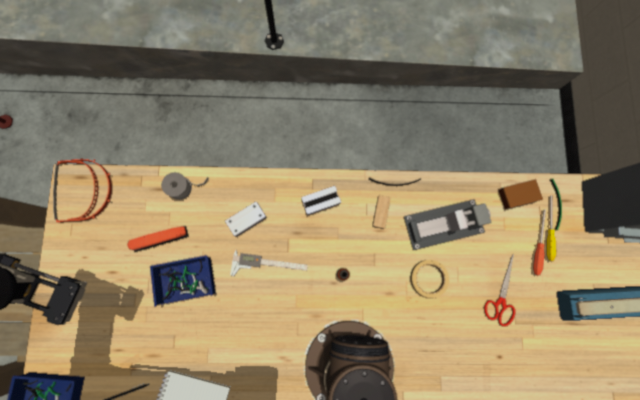

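The top view shows the upside-down block (four screws) at about (246,220), the grooved block_b at (321,201), and the holder at (445,225) with its housing to the right (485,215). The wood stick is at (381,212) and the spool at (176,186). I'll enlarge the blocks and holder.

```bash
python3 - <<'E'
import cv2,numpy as np
im=cv2.imread("pics/top0.png")
a=cv2.resize(im[180:260,210:350],None,fx=5.6,fy=5.6,interpolation=cv2.INTER_CUBIC)[:,:784]
b=cv2.resize(im[190:260,395:500],None,fx=7.4,fy=7.4,interpolation=cv2.INTER_CUBIC)
cv2.imwrite("pics/ca.png",a);cv2.imwrite("pics/cb.png",b)
E
```

```text
(no output)
```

View pics/ca.png

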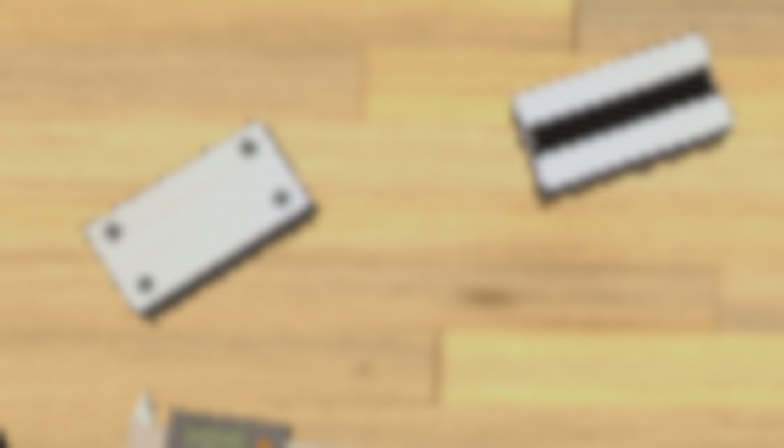

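View pics/cb.png

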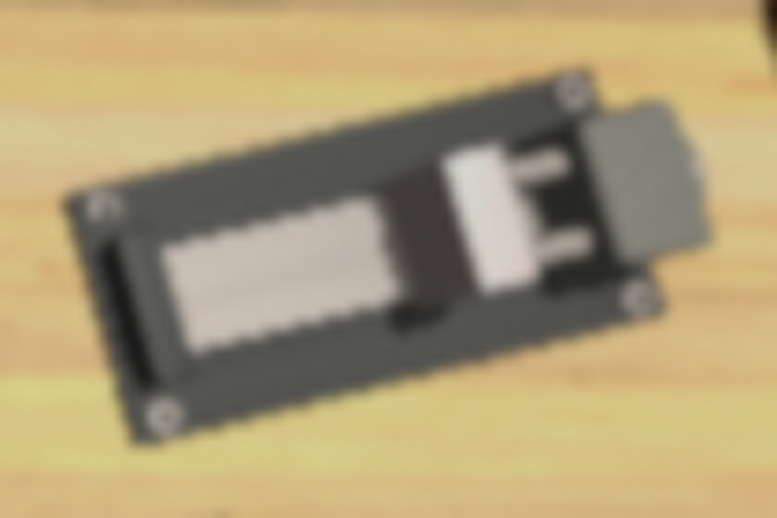

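Block A's top-face corners in the crop are (85,230), (262,122), (316,207) and (142,312). The holder base corners are (68,195), (135,440), (663,312) and (590,70), and the jaw's front top edge runs (443,158) to (485,292).

```bash
cat > h.py <<'E'
import cv2,numpy as np,pickle
def ray(c,uv,z,R=None,t=None):
    """pixel(s) -> world points on plane z"""
    R=c["R"] if R is None else R; t=c["t"] if t is None else t
    K=np.array([[c["fx"],0,c["cx"]],[0,c["fy"],c["cy"]],[0,0,1]])
    p=cv2.undistortPoints(np.array(uv,float).reshape(-1,1,2),K,c["distortion"]).reshape(-1,2)
    d=np.c_[p,np.ones(len(p))]@R; o=-R.T@t
    return o+d*((z-o[2])/d[:,2])[:,None]
E
python3 - <<'E'
from h import *
np.set_printoptions(precision=4,suppress=True)
c=pickle.load(open("top.pkl","rb"))
A=lambda P:np.array(P)/5.6+[210,180]-.4
B=lambda P:np.array(P)/7.4+[395,190]-.4
def rep(n,w):
    e=(w[1]-w[0]+w[2]-w[3])/2;f=(w[3]-w[0]+w[2]-w[1])/2
    print(n,w.mean(0),np.linalg.norm(e),np.linalg.norm(f),"yaw e",np.degrees(np.arctan2(e[1],e[0])),"yaw f",np.degrees(np.arctan2(f[1],f[0])))
rep("a",ray(c,A([(85,230),(262,122),(316,207),(142,312)]),.036))
rep("ascrew",ray(c,A([(112,232),(248,148),(281,198),(145,284)]),.036))
rep("b",ray(c,A([(513,103),(700,35),(733,125),(543,195)]),.036))
h=ray(c,B([(68,195),(590,70),(663,312),(135,440)]),.008);rep("base",h)
y=-(h[1]-h[0]+h[2]-h[3]);y/=np.linalg.norm(y)
print("ydir",y,"seat",h.mean(0)+y*.035)
j=ray(c,B([(443,158),(485,292)]),.087);print("jaw",j.mean(0),"seat2",j.mean(0)+.042*y)
E
```

```text
a [0.3849 0.2821 0.036 ] 0.0978189504159536 0.049449793296925705 yaw e -57.01326106287478 yaw f -144.66052442600042
ascrew [0.3858 0.2846 0.036 ] 0.07640955869224528 0.029968385885223336 yaw e -56.22130865251125 yaw f -145.30749162734065
b [0.4392 0.0785 0.036 ] 0.09935151975100777 0.04803980073139098 yaw e -68.6699687699561 yaw f -160.447639527344
base [ 0.3817 -0.2724  0.008 ] 0.21182715242698077 0.09600024588778126 yaw e -75.84705659353926 yaw f -166.29341260866215
ydir [-0.2445  0.9696 -0.    ] seat [ 0.3732 -0.2385  0.008 ]
jaw [ 0.383  -0.2801  0.087 ] seat2 [ 0.3728 -0.2394  0.087 ]
```

```bash
cat >> h.py <<'E'
from scipy.spatial.transform import Rotation as Ro
def tool(yaw,th): # yaw of tool x when down; th tilt about tool y, deg
    return Ro.from_euler("z",yaw,degrees=True)*Ro.from_euler("x",180,degrees=True)*Ro.from_euler("y",th,degrees=True)
def plan(p,R,n,p0=None,R0=None):
    from plant import r
    if p0 is None:
        s=r.get_state();p0=s["tcp_pos"];R0=Ro.from_euler("xyz",s["eef_rot"],degrees=True)
        print(s["time_s"],p0.round(4),s["eef_rot"].round(2),"w",s["gripper_width"])
    p=np.array(p);v=(R0.inv()*R).as_rotvec()/n;q=R0;dp=(p-p0)/n
    print("n",n,"rot/row",(v/.08).round(3))
    for k in range(n):
        print((q.inv().apply(dp)/.15).round(2).tolist(),end=" ");q=q*Ro.from_rotvec(v)
    print();return p,R
E
python3 - <<'E'
from h import *
e=np.array([.552,-.834,0]);C=np.array([.385,.283,0])
R=tool(-56.5,-45);z=R.apply([0,0,1]);print(z)
g=C+.030*e+[0,0,.025]+.019*z
print(g)
plan(g-.10*z,R,16)
E
```

```text
[-0.39027839  0.58964632 -0.70710678]
[0.39414471 0.26918328 0.01156497]
0.1 [0.2147 0.6395 0.2257] [ 1.7991e+02 -1.0000e-02 -1.8560e+01] w 0.08756920848450618
n 16 rot/row [ 0.204 -0.591  0.49 ]
[0.14, 0.14, 0.06] [0.15, 0.14, 0.05] [0.16, 0.13, 0.04] [0.17, 0.12, 0.03] [0.17, 0.12, 0.02] [0.18, 0.11, 0.01] [0.18, 0.1, 0.0] [0.19, 0.1, -0.01] [0.19, 0.09, -0.02] [0.19, 0.08, -0.03] [0.19, 0.07, -0.04] [0.19, 0.07, -0.05] [0.19, 0.06, -0.06] [0.19, 0.05, -0.07] [0.19, 0.04, -0.08] [0.19, 0.03, -0.09]
```

Call:
play_rows(rows=[{"slide": [0.14, 0.14, 0.06], "delta_rot": [0.2, -0.59, 0.49], "fingers": 1}, {"slide": [0.15, 0.14, 0.05], "delta_rot": [0.2, -0.59, 0.49], "fingers": 1}, {"slide": [0.16, 0.13, 0.04], "delta_rot": [0.2, -0.59, 0.49], "fingers": 1}, {"slide": [0.17, 0.12, 0.03], "delta_rot": [0.2, -0.59, 0.49], "fingers": 1}, {"slide": [0.17, 0.12, 0.02], "delta_rot": [0.2, -0.59, 0.49], "fingers": 1}, {"slide": [0.18, 0.11, 0.01], "delta_rot": [0.2, -0.59, 0.49], "fingers": 1}, {"slide": [0.18, 0.1, 0], "delta_rot": [0.2, -0.59, 0.49], "fingers": 1}, {"slide": [0.19, 0.1, -0.01], "delta_rot": [0.2, -0.59, 0.49], "fingers": 1}])

```text
time_s: 1.1
tcp_pos: [0.3256, 0.4242, 0.1555]
eef_rot: [-176.0, 22.5, -36.0]
contact_force: [0.7, -0.9, -0.4]
gripper_width: 0.0881
gripper_force: 0.0
```

Call:
play_rows(rows=[{"slide": [0.19, 0.09, -0.02], "delta_rot": [0.2, -0.59, 0.49], "fingers": 1}, {"slide": [0.19, 0.08, -0.03], "delta_rot": [0.2, -0.59, 0.49], "fingers": 1}, {"slide": [0.19, 0.07, -0.04], "delta_rot": [0.2, -0.59, 0.49], "fingers": 1}, {"slide": [0.19, 0.07, -0.05], "delta_rot": [0.2, -0.59, 0.49], "fingers": 1}, {"slide": [0.19, 0.06, -0.06], "delta_rot": [0.2, -0.59, 0.49], "fingers": 1}, {"slide": [0.19, 0.05, -0.07], "delta_rot": [0.2, -0.59, 0.49], "fingers": 1}, {"slide": [0.19, 0.04, -0.08], "delta_rot": [0.2, -0.59, 0.49], "fingers": 1}, {"slide": [0.19, 0.03, -0.09], "delta_rot": [0.2, -0.59, 0.49], "fingers": 1}])

```text
time_s: 2.1
tcp_pos: [0.4352, 0.2097, 0.084]
eef_rot: [179.7, 45.0, -56.7]
contact_force: [1.2, -0.4, 0.6]
gripper_width: 0.0875
gripper_force: 0.0
```

```bash
python3 - <<'E'
from h import *
from plant import r
s=r.get_state();c=r.capture("wrist");cv2.imwrite("pics/w1.png",c["image"]);print(c["T_tool_cam"],s["joints"].round(1))
R=tool(-56.5,-45);g=np.array([.3941,.2692,.0116]);z=R.apply([0,0,1])
plan(g-.10*z,R,1);plan(g,R,4)
E
```

```text
[[ 5.92103764e-04 -9.64963756e-01 -2.62382542e-01  7.16762812e-02]
 [ 9.99999538e-01  7.70018779e-04 -5.75254444e-04  3.20722200e-04]
 [ 7.57139174e-04 -2.62382081e-01  9.64963766e-01 -1.59254799e-01]
 [ 0.00000000e+00  0.00000000e+00  0.00000000e+00  1.00000000e+00]] [ 12.7  27.1  -9.9 -42.6 -77.1  39.8]
2.15 [0.4358 0.2059 0.0816] [179.33  45.07 -57.18] w 0.08733379197526722
n 1 rot/row [ 0.041  0.016 -0.104]
[-0.03, -0.0, 0.02] 
2.15 [0.4358 0.2059 0.0816] [179.33  45.07 -57.18] w 0.08733379197526722
n 4 rot/row [ 0.01   0.004 -0.026]
[-0.01, -0.0, 0.17] [-0.01, -0.0, 0.17] [-0.01, -0.0, 0.17] [-0.01, -0.0, 0.17]
```

View pics/w1.png

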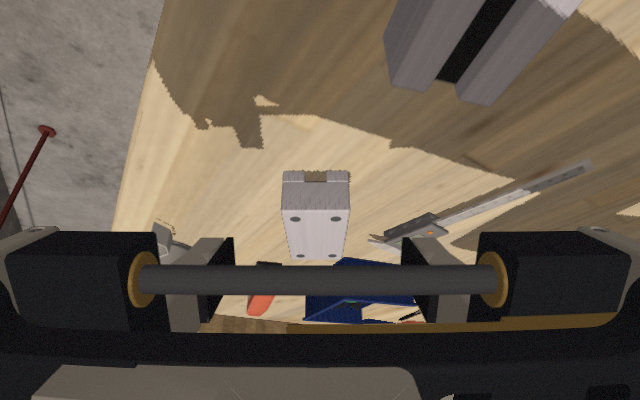

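The wrist view shows the block's end, with the groove notch underneath, centred between the fingers at about (316,190-255). I'll go in and grip.

Call:
play_rows(rows=[{"slide": [-0.01, 0, 0.17], "delta_rot": [0, 0, 0], "fingers": 1}, {"slide": [-0.01, 0, 0.17], "delta_rot": [0, 0, 0], "fingers": 1}, {"slide": [-0.01, 0, 0.16], "delta_rot": [0, 0, 0], "fingers": 1}, {"slide": [0, 0, 0.15], "delta_rot": [0, 0, 0], "fingers": 1}, {"slide": [0, 0, 0], "delta_rot": [0, 0, 0], "fingers": 1}])

```text
time_s: 2.78
tcp_pos: [0.3933, 0.2709, 0.0174]
eef_rot: [179.6, 44.9, -56.7]
contact_force: [-0.9, 0.2, 0.1]
gripper_width: 0.0879
gripper_force: 0.0
```

Call:
play_rows(rows=[{"slide": [0, 0, 0], "delta_rot": [0, 0, 0], "fingers": -1}, {"slide": [0, 0, 0], "delta_rot": [0, 0, 0], "fingers": -1}, {"slide": [0, 0, 0], "delta_rot": [0, 0, 0], "fingers": -1}, {"slide": [0, 0, 0], "delta_rot": [0, 0, 0], "fingers": -1}, {"slide": [0, 0, 0], "delta_rot": [0, 0, 0], "fingers": -1}, {"slide": [0, 0, 0], "delta_rot": [0, 0, 0], "fingers": -1}], squeeze=40)

```text
time_s: 3.52
tcp_pos: [0.3952, 0.2704, 0.0188]
eef_rot: [179.8, 44.9, -56.5]
contact_force: [2.0, -1.6, 2.9]
gripper_width: 0.0493
gripper_force: 40.0
```

```bash
python3 - <<'E'
from h import *
e=np.array([.552,-.834,0])
from plant import r
p=r.get_state()["tcp_pos"]
R=tool(-56.5,-45);p1,R1=plan(p+[0,0,.15],R,4)
# target stand: block centre at S, standing; est grasp offset from centre
R2=tool(-56.5,45)
# block centre in tool frame at grasp, from measured C and current pose
s=r.get_state();Rc=Ro.from_euler("xyz",s["eef_rot"],degrees=True)
ct=Rc.inv().apply(np.array([.385,.283,.018])-p);print("centre in tool",ct)
S=np.array([.44,.27,.052]);t=S-R2.apply(ct);print("tcp target",t)
p2,R2=plan(t+[0,0,.06],R2,22,p1,R1)
E
```

```text
3.525 [0.3952 0.2704 0.0188] [179.83  44.88 -56.54] w 0.049291153539000924
n 4 rot/row [ 0.008 -0.007 -0.001]
[-0.18, 0.0, -0.18] [-0.18, 0.0, -0.18] [-0.18, 0.0, -0.18] [-0.18, 0.0, -0.18] 
centre in tool [-0.01087463  0.00153752  0.01190732]
tcp target [0.44087908 0.27145754 0.06810927]
n 22 rot/row [0.    0.892 0.   ]
[0.01, -0.01, 0.0] [0.01, -0.01, 0.0] [0.01, -0.01, 0.01] [0.01, -0.01, 0.01] [0.01, -0.01, 0.01] [0.01, -0.01, 0.01] [0.01, -0.01, 0.01] [0.01, -0.01, 0.01] [0.01, -0.01, 0.01] [0.01, -0.01, 0.01] [0.01, -0.01, 0.01] [0.01, -0.01, 0.01] [0.01, -0.01, 0.01] [0.01, -0.01, 0.01] [0.0, -0.01, 0.01] [0.0, -0.01, 0.01] [0.0, -0.01, 0.01] [0.0, -0.01, 0.01] [0.0, -0.01, 0.01] [-0.0, -0.01, 0.01] [-0.0, -0.01, 0.01] [-0.0, -0.01, 0.01]
```

Call:
play_rows(rows=[{"slide": [-0.09, 0, -0.09], "delta_rot": [0, 0, 0], "fingers": -1}, {"slide": [-0.18, 0, -0.18], "delta_rot": [0, 0, 0], "fingers": -1}, {"slide": [-0.18, 0, -0.18], "delta_rot": [0, 0, 0], "fingers": -1}, {"slide": [-0.18, 0, -0.18], "delta_rot": [0, 0, 0], "fingers": -1}, {"slide": [-0.09, 0, -0.09], "delta_rot": [0, 0.5, 0], "fingers": -1}, {"slide": [0.01, -0.01, 0], "delta_rot": [0, 1, 0], "fingers": -1}, {"slide": [0.01, -0.01, 0], "delta_rot": [0, 1, 0], "fingers": -1}, {"slide": [0.01, -0.01, 0], "delta_rot": [0, 1, 0], "fingers": -1}], squeeze=60)

```text
time_s: 4.53
tcp_pos: [0.4003, 0.2701, 0.1696]
eef_rot: [179.8, 28.7, -56.5]
contact_force: [-1.2, 0.2, -2.9]
gripper_width: 0.049
gripper_force: 60.0
```

Call:
play_rows(rows=[{"slide": [0.01, -0.01, 0.01], "delta_rot": [0, 1, 0], "fingers": -1}, {"slide": [0.01, -0.01, 0.01], "delta_rot": [0, 1, 0], "fingers": -1}, {"slide": [0.01, -0.01, 0.01], "delta_rot": [0, 1, 0], "fingers": -1}, {"slide": [0.01, -0.01, 0.01], "delta_rot": [0, 1, 0], "fingers": -1}, {"slide": [0.01, -0.01, 0.01], "delta_rot": [0, 1, 0], "fingers": -1}, {"slide": [0.01, -0.01, 0.01], "delta_rot": [0, 1, 0], "fingers": -1}, {"slide": [0.01, -0.01, 0.01], "delta_rot": [0, 1, 0], "fingers": -1}, {"slide": [0.01, -0.01, 0.01], "delta_rot": [0, 1, 0], "fingers": -1}])

```text
time_s: 5.52
tcp_pos: [0.4151, 0.2693, 0.1552]
eef_rot: [179.9, -7.9, -56.5]
contact_force: [-0.2, -0.3, -2.2]
gripper_width: 0.0496
gripper_force: 60.0
```

Call:
play_rows(rows=[{"slide": [0, -0.01, 0.01], "delta_rot": [0, 1, 0], "fingers": -1}, {"slide": [0, -0.01, 0.01], "delta_rot": [0, 1, 0], "fingers": -1}, {"slide": [0, -0.01, 0.01], "delta_rot": [0, 1, 0], "fingers": -1}, {"slide": [0, -0.01, 0.01], "delta_rot": [0, 1, 0], "fingers": -1}, {"slide": [0, -0.01, 0.01], "delta_rot": [0, 1, 0], "fingers": -1}, {"slide": [0, -0.01, 0.01], "delta_rot": [0, 1, 0], "fingers": -1}, {"slide": [0, -0.01, 0.01], "delta_rot": [0, 1, 0], "fingers": -1}, {"slide": [0, -0.01, 0.01], "delta_rot": [0, 1, 0], "fingers": -1}])

```text
time_s: 6.52
tcp_pos: [0.4281, 0.2725, 0.1444]
eef_rot: [180.0, -44.6, -56.4]
contact_force: [0.0, -0.3, -4.0]
gripper_width: 0.0497
gripper_force: 60.0
```

```bash
python3 - <<'E'
from h import *
from plant import r
s=r.get_state();print(s["joints"].round(1),s["gripper_force"])
R2=tool(-56.5,45);plan([.44,.27,.10],R2,3)
t=r.capture("scene")["image"];c=r.capture("wrist")["image"]
cv2.imwrite("pics/w2.png",np.hstack([cv2.resize(t[120:330,180:500],(400,262)),cv2.resize(c,(400,250))[:]][0:1]+[cv2.resize(c,(400,262))]))
E
```

```text
[ 76.7  21.3 -38.1  33.5 -68.3 -66.4] 59.959527254104614
6.525 [0.4281 0.2725 0.1444] [179.97 -44.57 -56.43] w 0.04965176851525561
n 3 rot/row [-0.002  0.031  0.004]
[-0.06, -0.02, 0.08] [-0.06, -0.02, 0.08] [-0.06, -0.02, 0.08]
```

View pics/w2.png

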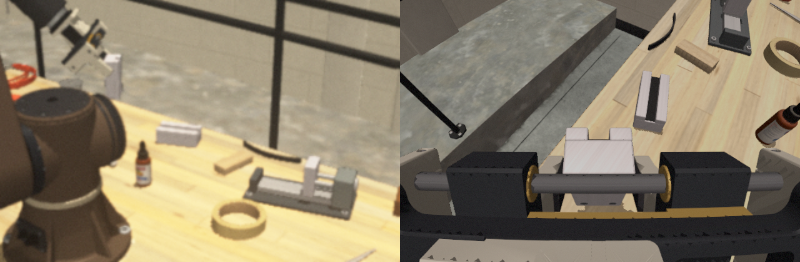

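The block is held upright near its top, with the groove facing away from the tool. I'll lower it to the bench.

Call:
play_rows(rows=[{"slide": [-0.08, 0, 0.08], "delta_rot": [0, 0, 0], "fingers": -1}, {"slide": [-0.08, 0, 0.08], "delta_rot": [0, 0.1, 0], "fingers": -1}, {"slide": [-0.08, 0, 0.08], "delta_rot": [0, 0, 0], "fingers": -1}, {"slide": [-0.06, 0, 0.06], "delta_rot": [0, 0, 0], "fingers": -1}, {"slide": [-0.02, 0, 0.02], "delta_rot": [0, 0, 0], "fingers": -1}, {"slide": [0, 0, 0], "delta_rot": [0, 0, 0], "fingers": -1}])

```text
time_s: 7.38
tcp_pos: [0.4279, 0.2724, 0.0755]
eef_rot: [179.7, -45.0, -56.2]
contact_force: [0.2, -0.1, -2.6]
gripper_width: 0.0496
gripper_force: 60.0
```

Call:
play_rows(rows=[{"slide": [-0.012, 0, 0.012], "delta_rot": [0, 0, 0], "fingers": -1}, {"slide": [-0.012, 0, 0.012], "delta_rot": [0, 0, 0], "fingers": -1}, {"slide": [-0.01, 0, 0.01], "delta_rot": [0, 0, 0], "fingers": -1}, {"slide": [0, 0, 0], "delta_rot": [0, 0, 0], "fingers": -1}])

```text
time_s: 7.88
tcp_pos: [0.428, 0.2727, 0.0691]
eef_rot: [179.8, -45.0, -56.2]
contact_force: [-2.1, 1.3, 3.5]
gripper_width: 0.0498
gripper_force: 60.0
```

Call:
play_rows(rows=[{"slide": [0, 0, 0], "delta_rot": [0, 0, 0], "fingers": -1}, {"slide": [0, 0, 0], "delta_rot": [0, 0, 0], "fingers": -1}], squeeze=4)

```text
time_s: 8.12
tcp_pos: [0.4281, 0.2729, 0.0689]
eef_rot: [179.8, -45.0, -56.3]
contact_force: [1.0, 1.9, 4.5]
gripper_width: 0.0501
gripper_force: 4.0
```

Call:
play_rows(rows=[{"slide": [0, 0, 0], "delta_rot": [0, 0, 0], "fingers": 0.5}, {"slide": [0, 0, 0], "delta_rot": [0, 0, 0], "fingers": 1}, {"slide": [0, 0, 0], "delta_rot": [0, 0, 0], "fingers": 1}, {"slide": [0, 0, 0], "delta_rot": [0, 0, 0], "fingers": 1}])

```text
time_s: 8.62
tcp_pos: [0.4277, 0.2724, 0.0683]
eef_rot: [179.7, -45.0, -56.2]
contact_force: [-0.2, 0.2, 0.2]
gripper_width: 0.0841
gripper_force: 0.0
```

```bash
python3 - <<'E'
from h import *
from plant import r
e=np.array([.552,-.834,0]);c=np.array([.427,.272,0])
R=tool(-56.5,-45);z=R.apply([0,0,1]);g=c+.008*e+[0,0,.082]+.019*z;print(g)
s=r.get_state();R0=Ro.from_euler("xyz",s["eef_rot"],degrees=True);p0=s["tcp_pos"]
p1=p0-.09*R0.apply([0,0,1])
p2=g-.09*z+[0,0,.0]
print(p1,p2)
pm,Rm=plan((p1+p2)/2+[0,0,.06],tool(-56.5,0),10,p1,R0)
plan(p2,R,10,pm,Rm)
E
```

```text
[0.42400071 0.27653128 0.06856497]
[0.39273883 0.32546853 0.13201405] [0.45912577 0.22346311 0.13220458]
n 10 rot/row [ 0.003 -0.981  0.003]
[0.06, 0.0, 0.0] [0.06, 0.0, -0.0] [0.06, 0.0, -0.01] [0.06, 0.0, -0.01] [0.05, 0.0, -0.02] [0.05, 0.0, -0.02] [0.05, 0.0, -0.03] [0.05, 0.0, -0.03] [0.05, 0.0, -0.03] [0.04, 0.0, -0.04] 
n 10 rot/row [ 0.    -0.982 -0.   ]
[0.04, 0.0, 0.04] [0.04, 0.0, 0.04] [0.05, 0.0, 0.03] [0.05, 0.0, 0.03] [0.05, 0.0, 0.03] [0.05, 0.0, 0.02] [0.05, 0.0, 0.02] [0.06, 0.0, 0.01] [0.06, 0.0, 0.01] [0.06, 0.0, 0.0]
```

Call:
play_rows(rows=[{"slide": [0, 0, -0.15], "delta_rot": [0, 0, 0], "fingers": 1}, {"slide": [0, 0, -0.2], "delta_rot": [0, 0, 0], "fingers": 1}, {"slide": [0, 0, -0.25], "delta_rot": [0, 0, 0], "fingers": 1}, {"slide": [0.06, 0, 0], "delta_rot": [0, -0.98, 0], "fingers": 1}, {"slide": [0.06, 0, 0], "delta_rot": [0, -0.98, 0], "fingers": 1}, {"slide": [0.06, 0, -0.01], "delta_rot": [0, -0.98, 0], "fingers": 1}, {"slide": [0.06, 0, -0.01], "delta_rot": [0, -0.98, 0], "fingers": 1}, {"slide": [0.05, 0, -0.02], "delta_rot": [0, -0.98, 0], "fingers": 1}])

```text
time_s: 9.62
tcp_pos: [0.4104, 0.2988, 0.1632]
eef_rot: [179.8, -22.3, -56.3]
contact_force: [0.1, -0.1, 0.2]
gripper_width: 0.0875
gripper_force: 0.0
```

Call:
play_rows(rows=[{"slide": [0.05, 0, -0.02], "delta_rot": [0, -0.98, 0], "fingers": 1}, {"slide": [0.05, 0, -0.03], "delta_rot": [0, -0.98, 0], "fingers": 1}, {"slide": [0.05, 0, -0.03], "delta_rot": [0, -0.98, 0], "fingers": 1}, {"slide": [0.05, 0, -0.03], "delta_rot": [0, -0.98, 0], "fingers": 1}, {"slide": [0.04, 0, -0.04], "delta_rot": [0, -0.98, 0], "fingers": 1}, {"slide": [0.04, 0, 0.04], "delta_rot": [0, -0.98, 0], "fingers": 1}, {"slide": [0.04, 0, 0.04], "delta_rot": [0, -0.98, 0], "fingers": 1}, {"slide": [0.05, 0, 0.03], "delta_rot": [0, -0.98, 0], "fingers": 1}])

```text
time_s: 10.62
tcp_pos: [0.437, 0.2589, 0.1753]
eef_rot: [179.9, 13.6, -56.4]
contact_force: [0.5, -1.0, 0.6]
gripper_width: 0.0875
gripper_force: 0.0
```

Call:
play_rows(rows=[{"slide": [0.05, 0, 0.03], "delta_rot": [0, -0.98, 0], "fingers": 1}, {"slide": [0.05, 0, 0.03], "delta_rot": [0, -0.98, 0], "fingers": 1}, {"slide": [0.05, 0, 0.02], "delta_rot": [0, -0.98, 0], "fingers": 1}, {"slide": [0.05, 0, 0.02], "delta_rot": [0, -0.98, 0], "fingers": 1}, {"slide": [0.06, 0, 0.01], "delta_rot": [0, -0.98, 0], "fingers": 1}, {"slide": [0.06, 0, 0.01], "delta_rot": [0, -0.98, 0], "fingers": 1}, {"slide": [0.06, 0, 0], "delta_rot": [0, -0.98, 0], "fingers": 1}, {"slide": [0, 0, 0], "delta_rot": [0, 0, 0], "fingers": 1}])

```text
time_s: 11.62
tcp_pos: [0.4611, 0.2215, 0.1306]
eef_rot: [179.4, 45.0, -57.0]
contact_force: [0.0, 0.3, -0.3]
gripper_width: 0.0876
gripper_force: 0.0
```

```bash
python3 - <<'E'
from h import *
from plant import r
R=tool(-56.5,-45)
plan([.424,.2765,.0686],R,4)
s=r.get_state();c=r.capture("wrist");cv2.imwrite("pics/w3.png",c["image"])
# predicted pixels of standing block corners (groove-side face, +e)
T=c["T_tool_cam"];R0=Ro.from_euler("xyz",s["eef_rot"],degrees=True)
e=np.array([.552,-.834,0]);f=np.array([.834,.552,0]);C=np.array([.427,.272,0])
K=np.array([[c["fx"],0,c["cx"]],[0,c["fy"],c["cy"]],[0,0,1]])
for a,b,z in((.018,.025,.1),(.018,-.025,.1),(-.018,.025,.1),(-.018,-.025,.1),(.018,.025,0),(.018,-.025,0)):
    X=R0.inv().apply(C+a*e+b*f+[0,0,z]-s["tcp_pos"]);X=T[:3,:3].T@(X-T[:3,3])
    print(a,b,z,cv2.projectPoints(X.reshape(1,3),np.zeros(3),np.zeros(3),K,c["distortion"])[0].ravel().round())
E
```

```text
11.625 [0.4611 0.2215 0.1306] [179.44  45.   -56.97] w 0.08760289147070263
n 4 rot/row [ 0.012 -0.    -0.018]
[-0.01, 0.0, 0.15] [-0.01, 0.0, 0.15] [-0.01, 0.0, 0.15] [-0.01, 0.0, 0.15] 
0.018 0.025 0.1 [282. 236.]
0.018 -0.025 0.1 [354. 235.]
-0.018 0.025 0.1 [286. 255.]
-0.018 -0.025 0.1 [349. 254.]
0.018 0.025 0 [287. 127.]
0.018 -0.025 0 [346. 127.]
```

View pics/w3.png

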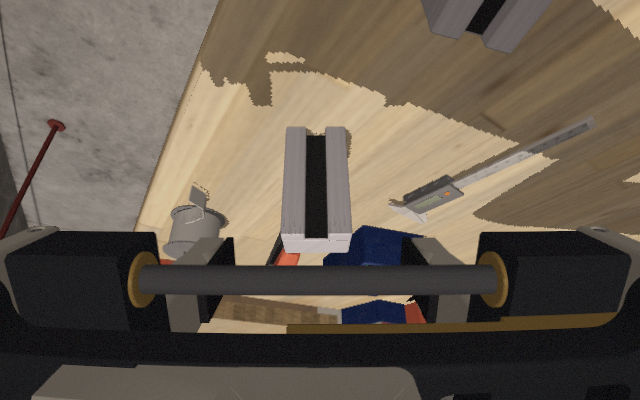

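The block stands with its groove facing the camera. Its corners at (283,248), (351,238) and (287,127) match the prediction, so I'll regrip.

Call:
play_rows(rows=[{"slide": [-0.01, 0, 0.15], "delta_rot": [0, 0, 0], "fingers": 1}, {"slide": [-0.01, 0, 0.15], "delta_rot": [0, 0, 0], "fingers": 1}, {"slide": [-0.01, 0, 0.15], "delta_rot": [0, 0, 0], "fingers": 1}, {"slide": [-0.01, 0, 0.15], "delta_rot": [0, 0, 0], "fingers": 1}, {"slide": [0, 0, 0], "delta_rot": [0, 0, 0], "fingers": 1}, {"slide": [0, 0, 0], "delta_rot": [0, 0, 0], "fingers": 1}])

```text
time_s: 12.42
tcp_pos: [0.4237, 0.2794, 0.0739]
eef_rot: [179.9, 44.8, -56.4]
contact_force: [-0.2, 1.2, -0.1]
gripper_width: 0.0878
gripper_force: 0.0
```

Call:
play_rows(rows=[{"slide": [0, 0, 0], "delta_rot": [0, 0, 0], "fingers": -1}, {"slide": [0, 0, 0], "delta_rot": [0, 0, 0], "fingers": -1}, {"slide": [0, 0, 0], "delta_rot": [0, 0, 0], "fingers": -1}, {"slide": [0, 0, 0], "delta_rot": [0, 0, 0], "fingers": -1}, {"slide": [0, 0, 0], "delta_rot": [0, 0, 0], "fingers": -1}], squeeze=60)

```text
time_s: 13.05
tcp_pos: [0.4235, 0.2791, 0.073]
eef_rot: [179.8, 44.9, -56.6]
contact_force: [-0.2, -1.3, 0.1]
gripper_width: 0.0497
gripper_force: 59.9
```

Call:
play_rows(rows=[{"slide": [-0.1, 0, -0.1], "delta_rot": [0, 0, 0], "fingers": -1}, {"slide": [-0.18, 0, -0.18], "delta_rot": [0, 0, 0], "fingers": -1}, {"slide": [-0.18, 0, -0.18], "delta_rot": [0, 0, 0], "fingers": -1}, {"slide": [0, 0, 0], "delta_rot": [0, 1, 0], "fingers": -1}, {"slide": [0, 0, 0], "delta_rot": [0, 1, 0], "fingers": -1}, {"slide": [0, 0, 0], "delta_rot": [0, 1, 0], "fingers": -1}, {"slide": [0, 0, 0], "delta_rot": [0, 1, 0], "fingers": -1}, {"slide": [0, 0, 0], "delta_rot": [0, 1, 0], "fingers": -1}])

```text
time_s: 14.05
tcp_pos: [0.4234, 0.2795, 0.1721]
eef_rot: [179.9, 21.8, -56.5]
contact_force: [0.4, -1.1, -4.0]
gripper_width: 0.0497
gripper_force: 59.9
```

Call:
play_rows(rows=[{"slide": [0, 0, 0], "delta_rot": [0, 1, 0], "fingers": -1}, {"slide": [0, 0, 0], "delta_rot": [0, 1, 0], "fingers": -1}, {"slide": [0, 0, 0], "delta_rot": [0, 1, 0], "fingers": -1}, {"slide": [0, 0, 0], "delta_rot": [0, 1, 0], "fingers": -1}, {"slide": [0, 0, 0], "delta_rot": [0, 1, 0], "fingers": -1}, {"slide": [0, 0, 0], "delta_rot": [0, 1, 0], "fingers": -1}, {"slide": [0, 0, 0], "delta_rot": [0, 1, 0], "fingers": -1}, {"slide": [0, 0, 0], "delta_rot": [0, 1, 0], "fingers": -1}])

```text
time_s: 15.05
tcp_pos: [0.4233, 0.2795, 0.1719]
eef_rot: [180.0, -14.8, -56.5]
contact_force: [-0.2, -0.7, -2.7]
gripper_width: 0.0496
gripper_force: 59.9
```

Call:
play_rows(rows=[{"slide": [0, 0, 0], "delta_rot": [0, 1, 0], "fingers": -1}, {"slide": [0, 0, 0], "delta_rot": [0, 1, 0], "fingers": -1}, {"slide": [0, 0, 0], "delta_rot": [0, 1, 0], "fingers": -1}, {"slide": [0, 0, 0], "delta_rot": [0, 1, 0], "fingers": -1}, {"slide": [0, 0, 0], "delta_rot": [0, 1, 0], "fingers": -1}, {"slide": [0, 0, 0], "delta_rot": [0, 1, 0], "fingers": -1}, {"slide": [0, 0, 0], "delta_rot": [0, 0.6, 0], "fingers": -1}, {"slide": [0, 0, 0], "delta_rot": [0, 0, 0], "fingers": -1}])

```text
time_s: 16.05
tcp_pos: [0.4233, 0.2799, 0.1705]
eef_rot: [179.8, -44.9, -56.2]
contact_force: [-0.1, -0.5, -3.9]
gripper_width: 0.0496
gripper_force: 59.9
```

```bash
python3 - <<'E'
from h import *
from plant import r
p=r.get_state()["tcp_pos"]
plan([p[0],p[1],.020],tool(-56.5,45),6)
c=r.capture("wrist")["image"];t=r.capture("scene")["image"]
cv2.imwrite("pics/w4.png",np.hstack([cv2.resize(t[120:330,80:400],(400,262)),cv2.resize(c,(400,262))]))
E
```

```text
16.05 [0.4233 0.2799 0.1705] [179.76 -44.94 -56.22] w 0.049623124316873664
n 6 rot/row [0.002 0.002 0.007]
[-0.12, -0.0, 0.12] [-0.12, -0.0, 0.12] [-0.12, -0.0, 0.12] [-0.12, -0.0, 0.12] [-0.12, -0.0, 0.12] [-0.12, -0.0, 0.12]
```

View pics/w4.png

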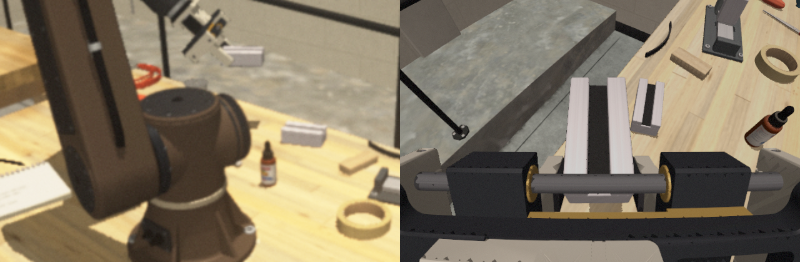

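The block is now groove up and level, gripped at its near end, and clear of block_b. I'll set it down.

Call:
play_rows(rows=[{"slide": [-0.12, 0, 0.12], "delta_rot": [0, 0, 0], "fingers": -1}, {"slide": [-0.12, 0, 0.12], "delta_rot": [0, 0, 0], "fingers": -1}, {"slide": [-0.12, 0, 0.12], "delta_rot": [0, 0, 0], "fingers": -1}, {"slide": [-0.12, 0, 0.12], "delta_rot": [0, 0, 0], "fingers": -1}, {"slide": [-0.12, 0, 0.12], "delta_rot": [0, 0, 0], "fingers": -1}, {"slide": [-0.1, 0, 0.1], "delta_rot": [0, 0, 0], "fingers": -1}, {"slide": [0, 0, 0], "delta_rot": [0, 0, 0], "fingers": -1}])

```text
time_s: 17.02
tcp_pos: [0.4233, 0.2788, 0.0218]
eef_rot: [179.7, -45.0, -56.2]
contact_force: [0.7, -0.3, -3.3]
gripper_width: 0.0497
gripper_force: 59.9
```

Call:
play_rows(rows=[{"slide": [-0.01, 0, 0.01], "delta_rot": [0, 0, 0], "fingers": -1}, {"slide": [-0.01, 0, 0.01], "delta_rot": [0, 0, 0], "fingers": -1}, {"slide": [-0.01, 0, 0.01], "delta_rot": [0, 0, 0], "fingers": -1}, {"slide": [0, 0, 0], "delta_rot": [0, 0, 0], "fingers": -1}])

```text
time_s: 17.52
tcp_pos: [0.423, 0.2794, 0.0159]
eef_rot: [179.8, -44.9, -56.2]
contact_force: [0.2, -0.8, -2.5]
gripper_width: 0.0495
gripper_force: 59.9
```

Call:
play_rows(rows=[{"slide": [-0.01, 0, 0.01], "delta_rot": [0, 0, 0], "fingers": -1}, {"slide": [-0.01, 0, 0.01], "delta_rot": [0, 0, 0], "fingers": -1}, {"slide": [-0.01, 0, 0.01], "delta_rot": [0, 0, 0], "fingers": -1}, {"slide": [0, 0, 0], "delta_rot": [0, 0, 0], "fingers": -1}])

```text
time_s: 18.02
tcp_pos: [0.4232, 0.2793, 0.0098]
eef_rot: [179.8, -45.0, -56.2]
contact_force: [-1.3, 1.0, 2.7]
gripper_width: 0.0496
gripper_force: 59.9
```

Call:
play_rows(rows=[{"slide": [0, 0, 0], "delta_rot": [0, 0, 0], "fingers": 0.4}, {"slide": [0, 0, 0], "delta_rot": [0, 0, 0], "fingers": 1}, {"slide": [0, 0, 0], "delta_rot": [0, 0, 0], "fingers": 1}, {"slide": [0, 0, -0.12], "delta_rot": [0, 0, 0], "fingers": 1}, {"slide": [0, 0, -0.25], "delta_rot": [0, 0, 0], "fingers": 1}, {"slide": [0, 0, -0.35], "delta_rot": [0, 0, 0], "fingers": 1}, {"slide": [0, 0, -0.2], "delta_rot": [0, -0.6, 0], "fingers": 1}], squeeze=10)

```text
time_s: 18.9
tcp_pos: [0.3684, 0.363, 0.1079]
eef_rot: [179.8, -42.1, -56.2]
contact_force: [-0.3, 0.2, 0.1]
gripper_width: 0.0874
gripper_force: 0.0
```

```bash
python3 - <<'E'
from h import *
e=np.array([.552,-.834,0]);c=np.array([.436,.260,0])-.005*e
plan(c+[0,0,.12],tool(-56.3,0),10)
E
```

```text
18.9 [0.3684 0.363  0.1079] [179.8  -42.11 -56.16] w 0.08742570434600937
n 10 rot/row [ 0.003 -0.919  0.001]
[0.06, 0.0, 0.05] [0.07, 0.0, 0.04] [0.07, 0.0, 0.04] [0.07, 0.0, 0.03] [0.07, 0.0, 0.03] [0.08, 0.0, 0.02] [0.08, 0.0, 0.02] [0.08, 0.0, 0.01] [0.08, 0.0, 0.0] [0.08, 0.0, -0.0]
```

Call:
play_rows(rows=[{"slide": [0.06, 0, 0.05], "delta_rot": [0, -0.92, 0], "fingers": 1}, {"slide": [0.07, 0, 0.04], "delta_rot": [0, -0.92, 0], "fingers": 1}, {"slide": [0.07, 0, 0.04], "delta_rot": [0, -0.92, 0], "fingers": 1}, {"slide": [0.07, 0, 0.03], "delta_rot": [0, -0.92, 0], "fingers": 1}, {"slide": [0.07, 0, 0.03], "delta_rot": [0, -0.92, 0], "fingers": 1}, {"slide": [0.08, 0, 0.02], "delta_rot": [0, -0.92, 0], "fingers": 1}, {"slide": [0.08, 0, 0.02], "delta_rot": [0, -0.92, 0], "fingers": 1}, {"slide": [0.08, 0, 0.01], "delta_rot": [0, -0.92, 0], "fingers": 1}])

```text
time_s: 19.9
tcp_pos: [0.422, 0.2809, 0.1153]
eef_rot: [179.8, -8.3, -56.4]
contact_force: [1.5, -0.8, 0.0]
gripper_width: 0.0877
gripper_force: 0.0
```

Call:
play_rows(rows=[{"slide": [0.08, 0, 0], "delta_rot": [0, -0.92, 0], "fingers": 1}, {"slide": [0.08, 0, 0], "delta_rot": [0, -0.92, 0], "fingers": 1}, {"slide": [0, 0, 0], "delta_rot": [0, 0, 0], "fingers": 1}, {"slide": [0, 0, 0], "delta_rot": [0, 0, 0], "fingers": 1}])

```text
time_s: 20.4
tcp_pos: [0.4352, 0.2613, 0.1177]
eef_rot: [179.8, -0.1, -56.5]
contact_force: [1.1, -0.4, -0.2]
gripper_width: 0.0875
gripper_force: 0.0
```

```bash
python3 - <<'E'
from h import *
from plant import r
s=r.get_state();c=r.capture("wrist");cv2.imwrite("pics/w5.png",c["image"]);pickle.dump((s,c),open("w5.pkl","wb"))
plan([s["tcp_pos"][0],s["tcp_pos"][1],.006],tool(-56.3,0),1)
E
```

```text
20.45 [0.435  0.2616 0.1176] [ 1.7981e+02 -8.0000e-02 -5.6400e+01] w 0.08725099759021372
n 1 rot/row [ 0.042 -0.017 -0.021]
[0.0, -0.0, 0.74]
```

View pics/w5.png

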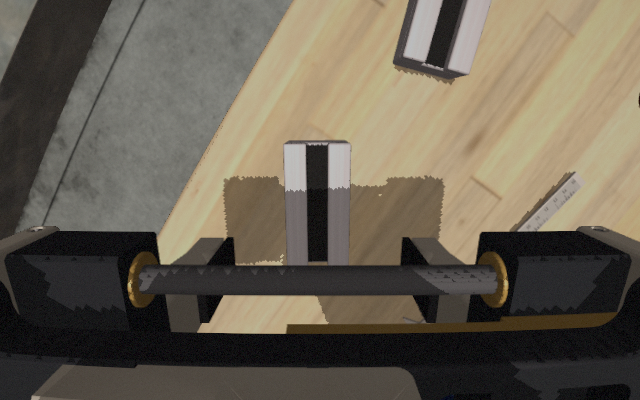

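Groove up on the bench. The top face spans (285,143) to (350,143) at the far end and about row 262 at the near end.

```bash
python3 - <<'E'
from h import *
s,c=pickle.load(open("w5.pkl","rb"))
R0=Ro.from_euler("xyz",s["eef_rot"],degrees=True).as_matrix();T=c["T_tool_cam"]
Rwc=R0@T[:3,:3];o=R0@T[:3,3]+s["tcp_pos"]
w=ray(c,[(285,143),(350,143),(349,262),(286,262)],.036,Rwc.T,-Rwc.T@o)
print(w.round(4),w.mean(0));d=(w[0]+w[1]-w[2]-w[3])/2;print(np.linalg.norm(d),np.degrees(np.arctan2(d[1],d[0])))
print("in tool",(R0.T@((w.mean(0))-s["tcp_pos"])))
E
```

```text
[[0.4838 0.2302 0.036 ]
 [0.4443 0.204  0.036 ]
 [0.3906 0.2819 0.036 ]
 [0.433  0.3099 0.036 ]] [0.43793274 0.2564654  0.036     ]
0.09454584055318942 -56.454851305195724
in tool [0.00544264 0.00013166 0.08173044]
```

Call:
play_rows(rows=[{"slide": [0, 0, 0.2], "delta_rot": [0, 0, 0], "fingers": 1}, {"slide": [0, 0, 0.2], "delta_rot": [0, 0, 0], "fingers": 1}, {"slide": [0, 0, 0.2], "delta_rot": [0, 0, 0], "fingers": 1}, {"slide": [0, 0, 0.11], "delta_rot": [0, 0, 0], "fingers": 1}, {"slide": [0, 0, 0.02], "delta_rot": [0, 0, 0], "fingers": 1}, {"slide": [0, 0, 0], "delta_rot": [0, 0, 0], "fingers": 1}])

```text
time_s: 21.2
tcp_pos: [0.4348, 0.2619, 0.0085]
eef_rot: [179.8, -0.0, -56.3]
contact_force: [0.6, -0.5, -0.2]
gripper_width: 0.0878
gripper_force: 0.0
```

Call:
play_rows(rows=[{"slide": [0, 0, 0], "delta_rot": [0, 0, 0], "fingers": -1}, {"slide": [0, 0, 0], "delta_rot": [0, 0, 0], "fingers": -1}, {"slide": [0, 0, 0], "delta_rot": [0, 0, 0], "fingers": -1}, {"slide": [0, 0, 0], "delta_rot": [0, 0, 0], "fingers": -1}, {"slide": [0, 0, 0], "delta_rot": [0, 0, 0], "fingers": -1}], squeeze=45)

```text
time_s: 21.82
tcp_pos: [0.4351, 0.2615, 0.0084]
eef_rot: [179.8, -0.0, -56.4]
contact_force: [-0.1, -0.4, 2.7]
gripper_width: 0.0495
gripper_force: 45.0
```

```bash
python3 - <<'E'
from h import *
from plant import r
p=r.get_state()["tcp_pos"];R=tool(-56.4,0)
p1,R1=plan(p+[0,0,.16],R,5)
# seat with y dir; pre-place above, block centre at holder y=+0.005 (clear of jaw front), z high
y=np.array([-.2445,.9696,0]);S=np.array([.373,-.239,0])
plan(S+y*.03+[0,0,.19],tool(-75.9,0),10,p1,R1)
E
```

```text
21.825 [0.4351 0.2615 0.0084] [ 1.7985e+02 -2.0000e-02 -5.6410e+01] w 0.0495195928550225
n 5 rot/row [ 0.007 -0.001 -0.   ]
[0.0, 0.0, -0.21] [0.0, 0.0, -0.21] [0.0, 0.0, -0.21] [0.0, 0.0, -0.21] [0.0, 0.0, -0.21] 
n 10 rot/row [ 0.    -0.     0.425]
[0.24, 0.21, -0.01] [0.24, 0.2, -0.01] [0.25, 0.2, -0.01] [0.26, 0.19, -0.01] [0.26, 0.18, -0.01] [0.27, 0.17, -0.01] [0.27, 0.16, -0.01] [0.28, 0.15, -0.01] [0.28, 0.14, -0.01] [0.29, 0.13, -0.01]
```

Call:
play_rows(rows=[{"slide": [0, 0, -0.15], "delta_rot": [0, 0, 0], "fingers": -1}, {"slide": [0, 0, -0.25], "delta_rot": [0, 0, 0], "fingers": -1}, {"slide": [0, 0, -0.25], "delta_rot": [0, 0, 0], "fingers": -1}, {"slide": [0, 0, -0.25], "delta_rot": [0, 0, 0], "fingers": -1}, {"slide": [0, 0, -0.15], "delta_rot": [0, 0, 0], "fingers": -1}])

```text
time_s: 22.45
tcp_pos: [0.4353, 0.2618, 0.1673]
eef_rot: [179.9, 0.0, -56.4]
contact_force: [0.1, 0.3, -4.0]
gripper_width: 0.0497
gripper_force: 45.0
```

Call:
play_rows(rows=[{"slide": [0.24, 0.21, -0.01], "delta_rot": [0, 0, 0.42], "fingers": -1}, {"slide": [0.24, 0.2, -0.01], "delta_rot": [0, 0, 0.42], "fingers": -1}, {"slide": [0.25, 0.2, -0.01], "delta_rot": [0, 0, 0.42], "fingers": -1}, {"slide": [0.26, 0.19, -0.01], "delta_rot": [0, 0, 0.42], "fingers": -1}, {"slide": [0.26, 0.18, -0.01], "delta_rot": [0, 0, 0.42], "fingers": -1}, {"slide": [0.27, 0.17, -0.01], "delta_rot": [0, 0, 0.42], "fingers": -1}, {"slide": [0.27, 0.16, -0.01], "delta_rot": [0, 0, 0.42], "fingers": -1}, {"slide": [0.28, 0.15, -0.01], "delta_rot": [0, 0, 0.42], "fingers": -1}])

```text
time_s: 23.45
tcp_pos: [0.379, -0.1166, 0.1785]
eef_rot: [179.8, -0.0, -71.9]
contact_force: [0.9, 0.3, -2.7]
gripper_width: 0.0497
gripper_force: 45.0
```

Call:
play_rows(rows=[{"slide": [0.28, 0.14, -0.01], "delta_rot": [0, 0, 0.42], "fingers": -1}, {"slide": [0.29, 0.13, -0.01], "delta_rot": [0, 0, 0.42], "fingers": -1}, {"slide": [0, 0, 0], "delta_rot": [0, 0, 0], "fingers": -1}, {"slide": [0, 0, 0], "delta_rot": [0, 0, 0], "fingers": -1}])

```text
time_s: 23.95
tcp_pos: [0.366, -0.209, 0.1813]
eef_rot: [179.8, -0.0, -75.7]
contact_force: [0.7, 0.1, -3.4]
gripper_width: 0.0498
gripper_force: 45.0
```

```bash
python3 - <<'E'
from h import *
from plant import r
s=r.get_state();c=r.capture("wrist");cv2.imwrite("pics/w6.png",c["image"]);pickle.dump((s,c),open("w6.pkl","wb"))
y=np.array([-.2445,.9696,0]);S=np.array([.373,-.239,0])
plan(S+y*.016+[0,0,.19],tool(-75.9,0),1)
E
```

```text
24.0 [ 0.3663 -0.2085  0.1815] [ 1.7982e+02 -5.0000e-02 -7.5670e+01] w 0.04931160385500376
n 1 rot/row [ 0.04  -0.011  0.051]
[0.1, 0.01, -0.06]
```

View pics/w6.png

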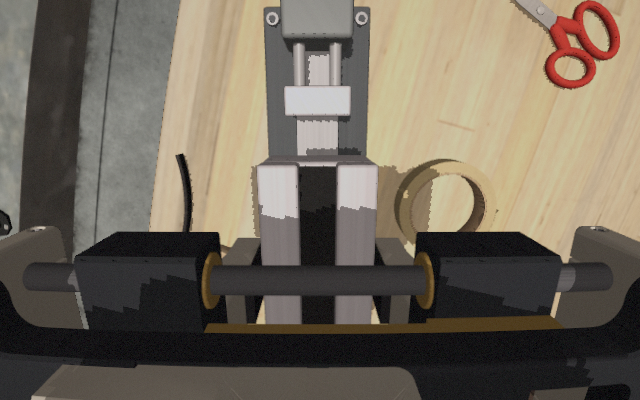

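Ninth picture: the jaw's top face spans (285,87) to (350,115), with its front edge at row 115. The base screws are at (272,18) and (362,18). The block's front top edge is at row 165 from 258 to 378, square to the holder.

```bash
python3 - <<'E'
from h import *
s,c=pickle.load(open("w6.pkl","rb"))
R0=Ro.from_euler("xyz",s["eef_rot"],degrees=True).as_matrix();T=c["T_tool_cam"]
Rwc=R0@T[:3,:3];o=R0@T[:3,3]+s["tcp_pos"];t=-Rwc.T@o
f=lambda uv,z:(ray(c,uv,z,Rwc.T,t)-s["tcp_pos"])@R0  # tool coords
print("jaw front",f([(285,115),(350,115)],.087).round(4))
print("screws",f([(272,18),(362,18)],.008).round(4))
print("base edges",f([(268,150),(366,150),(266,60),(369,60)],.008).round(4))
print("block front top",f([(258,165),(378,165)],s["tcp_pos"][2]-.0084+.036).round(4))
E
```

```text
jaw front [[ 0.0725 -0.0249  0.0943]
 [ 0.0725  0.0241  0.0945]]
screws [[ 0.1613 -0.0429  0.1733]
 [ 0.1613  0.041   0.1736]]
base edges [[ 0.0382 -0.0507  0.1732]
 [ 0.0382  0.0487  0.1735]
 [ 0.124  -0.0497  0.1733]
 [ 0.1241  0.0487  0.1736]]
block front top [[ 0.0528 -0.0244 -0.0277]
 [ 0.0528  0.0242 -0.0275]]
```

Call:
play_rows(rows=[{"slide": [0, 0, 0.2], "delta_rot": [0, 0, 0], "fingers": -1}, {"slide": [0, 0, 0.2], "delta_rot": [0, 0, 0], "fingers": -1}, {"slide": [0, 0, 0.2], "delta_rot": [0, 0, 0], "fingers": -1}, {"slide": [0, 0, 0.17], "delta_rot": [0, 0, 0], "fingers": -1}, {"slide": [0, 0, 0.06], "delta_rot": [0, 0, 0], "fingers": -1}, {"slide": [0, 0, 0], "delta_rot": [0, 0, 0], "fingers": -1}, {"slide": [0, 0, 0], "delta_rot": [0, 0, 0], "fingers": -1}], squeeze=60)

```text
time_s: 24.88
tcp_pos: [0.3674, -0.209, 0.0583]
eef_rot: [179.9, -0.1, -75.6]
contact_force: [-0.6, 0.4, -2.9]
gripper_width: 0.05
gripper_force: 60.0
```

```bash
python3 - <<'E'
from h import *
s,c=pickle.load(open("w6.pkl","rb"))
R0=Ro.from_euler("xyz",s["eef_rot"],degrees=True)
g=s["tcp_pos"]+R0.apply([.0315,-.0004,0]);g[2]=.0544;print(g)
plan(g,tool(-75.7,0),1)
E
```

```text
[ 0.37418112 -0.23938389  0.0544    ]
24.875 [ 0.3674 -0.209   0.0583] [ 1.7994e+02 -1.2000e-01 -7.5610e+01] w 0.0499633745036894
n 1 rot/row [ 0.013 -0.026  0.02 ]
[0.21, 0.01, 0.03]
```

Call:
play_rows(rows=[{"slide": [0.04, 0, 0.01], "delta_rot": [0, 0, 0], "fingers": -1}, {"slide": [0.04, 0, 0.01], "delta_rot": [0, 0, 0], "fingers": -1}, {"slide": [0.04, 0.005, 0], "delta_rot": [0, 0, 0], "fingers": -1}, {"slide": [0.04, 0.005, 0], "delta_rot": [0, 0, 0], "fingers": -1}, {"slide": [0.03, 0, 0], "delta_rot": [0, 0, 0], "fingers": -1}, {"slide": [0.02, 0, 0], "delta_rot": [0, 0, 0], "fingers": -1}, {"slide": [0, 0, 0], "delta_rot": [0, 0, 0], "fingers": -1}, {"slide": [0, 0, 0], "delta_rot": [0, 0, 0], "fingers": -1}])

```text
time_s: 25.88
tcp_pos: [0.373, -0.2399, 0.0544]
eef_rot: [179.9, -0.0, -75.7]
contact_force: [0.9, 6.6, -2.1]
gripper_width: 0.0499
gripper_force: 60.0
```

```bash
python3 - <<'E'
from h import *
plan([.3742,-.2394,.0284],tool(-75.7,0),1)
E
```

```text
25.875 [ 0.373  -0.2399  0.0544] [ 1.7988e+02 -5.0000e-02 -7.5700e+01] w 0.04990498775320633
n 1 rot/row [ 0.026 -0.01   0.001]
[-0.0, -0.01, 0.17]
```

Spring force is about 6.5 N, so the jaw is back roughly 11 mm. Next I lower the block.

Call:
play_rows(rows=[{"slide": [0, -0.005, 0.04], "delta_rot": [0, 0, 0], "fingers": -1}, {"slide": [0, 0, 0.04], "delta_rot": [0, 0, 0], "fingers": -1}, {"slide": [0, 0, 0.04], "delta_rot": [0, 0, 0], "fingers": -1}, {"slide": [0, 0, 0.03], "delta_rot": [0, 0, 0], "fingers": -1}, {"slide": [0, 0, 0], "delta_rot": [0, 0, 0], "fingers": -1}, {"slide": [0, 0, 0], "delta_rot": [0, 0, 0], "fingers": -1}])

```text
time_s: 26.62
tcp_pos: [0.3724, -0.2396, 0.0313]
eef_rot: [179.8, 0.0, -75.7]
contact_force: [-0.1, 5.8, -5.0]
gripper_width: 0.0495
gripper_force: 60.0
```

Call:
play_rows(rows=[{"slide": [0, 0, 0.01], "delta_rot": [0, 0, 0], "fingers": -1}, {"slide": [0, 0, 0.012], "delta_rot": [0, 0, 0], "fingers": -1}, {"slide": [0, 0, 0], "delta_rot": [0, 0, 0], "fingers": -1}, {"slide": [0, 0, 0], "delta_rot": [0, 0, 0], "fingers": -1}])

```text
time_s: 27.12
tcp_pos: [0.3726, -0.2397, 0.0284]
eef_rot: [179.8, -0.0, -75.7]
contact_force: [-1.2, 5.4, 1.6]
gripper_width: 0.0497
gripper_force: 60.0
```

Call:
play_rows(rows=[{"slide": [0, 0, 0.004], "delta_rot": [0, 0, 0], "fingers": -1}, {"slide": [0, 0, 0], "delta_rot": [0, 0, 0], "fingers": -1}, {"slide": [0, 0, 0], "delta_rot": [0, 0, 0], "fingers": -1}], squeeze=4)

```text
time_s: 27.5
tcp_pos: [0.3728, -0.2401, 0.0281]
eef_rot: [179.8, -0.1, -75.7]
contact_force: [-4.1, 2.0, 5.7]
gripper_width: 0.0503
gripper_force: 4.0
```

Call:
play_rows(rows=[{"slide": [0, 0, 0], "delta_rot": [0, 0, 0], "fingers": 0.3}, {"slide": [0, 0, 0], "delta_rot": [0, 0, 0], "fingers": 0.6}, {"slide": [0, 0, 0], "delta_rot": [0, 0, 0], "fingers": 0.8}, {"slide": [0, 0, 0], "delta_rot": [0, 0, 0], "fingers": 0.8}, {"slide": [0, 0, -0.2], "delta_rot": [0, 0, 0], "fingers": 0.8}, {"slide": [0, 0, -0.3], "delta_rot": [0, 0, 0], "fingers": 0.8}, {"slide": [0, 0, -0.3], "delta_rot": [0, 0, 0], "fingers": 0.8}, {"slide": [0, 0, 0], "delta_rot": [0, 0, 0], "fingers": 0.8}])

```text
time_s: 28.5
tcp_pos: [0.3761, -0.2402, 0.1514]
eef_rot: [-179.8, -0.3, -75.6]
contact_force: [0.4, 0.6, -1.5]
gripper_width: 0.079
gripper_force: 0.0
```

```bash
python3 - <<'E'
from h import *
from plant import r
s=r.get_state();print(s["tcp_pos"],s["contact_force"])
c=r.capture("wrist");pickle.dump((s,c),open("w7.pkl","wb"))
a=c["image"][0:270,150:490];t=r.capture("scene")["image"][220:310,360:480]
cv2.imwrite("pics/w7.png",np.hstack([cv2.resize(a,(480,381)),cv2.resize(t,(300,381))]))
E
```

```text
[ 0.376115   -0.2402497   0.15142787] [ 0.35535798  0.63352979 -1.46303284]
```

View pics/w7.png

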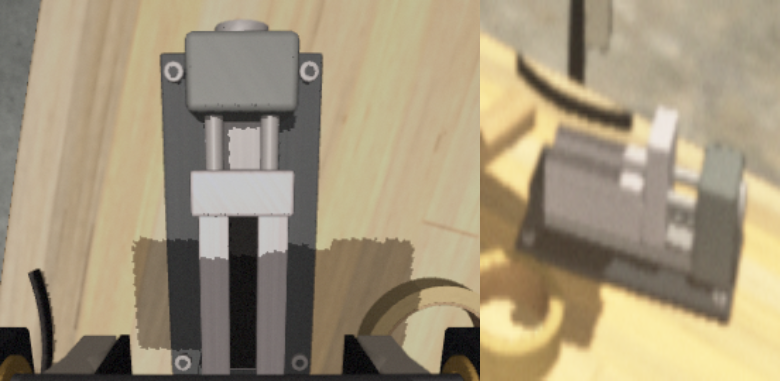

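The last picture shows the block groove up, straight and centred between the jaw (front edge at row ≈152, columns 285-358 in the full image) and the stop. A numeric check of the jaw and block:

```bash
python3 - <<'E'
from h import *
def rd(f,uv,z):
    s,c=pickle.load(open(f,"rb"));R0=Ro.from_euler("xyz",s["eef_rot"],degrees=True).as_matrix();T=c["T_tool_cam"]
    Rwc=R0@T[:3,:3];o=R0@T[:3,3]+s["tcp_pos"];return ray(c,uv,z,Rwc.T,-Rwc.T@o)
y=np.array([-.2472,.9690,0]);x=np.array([.969,.2472,0])
k=480/340;P=lambda L:[(150+a/k,b/k) for a,b in L]
j0=rd("w6.pkl",[(285,115),(350,115)],.087).mean(0)
j1=rd("w7.pkl",P([(191,215),(294,215)]),.087).mean(0)
print("jaw travel",(j0-j1)@y)
b=rd("w7.pkl",P([(199,225),(288,225),(286,340),(202,340)]),.056)
q=b-(j0+.042*y);print("block edge x",(q@x).round(4),"y",(q@y).round(4))
E
```

```text
jaw travel 0.008311483222660171
block edge x [ 0.0236 -0.0256 -0.0265  0.0232] y [-0.0415 -0.0416  0.0263  0.0264]
```

Jaw travel is 8.3 mm, and the block sits about 1 mm off the middle and square. I'm handing it in.

```bash
python3 -c "
from plant import r
print(r.close_job())"
```

```text
the job is handed in; nothing more can be done
None
```

The upside-down block is turned groove up and loaded in the spring holder, and the job is handed in. My last check before that showed the jaw at 8.3 mm (8 mm expected), the block about 1 mm off the middle and square, and the gripper clear; the hand-in gave no verdict.

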